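# Clear the track, set the extension stop to its mark and hold it clamped

### The arm

A 6-joint arm with a two-finger parallel gripper is mounted at the origin on a cart in front of the work surface, level with it; the furniture and walls round the work are solid. World frame = base frame: x ahead of the robot, y to its left, z up, the work surface at z = 0. Lengths are in m, angles in rad, forces in N, time in s.
With the tool pointing down it reaches from about 0.425 to 0.95 m from the base axis. Payload 14.7 kg.
Tool frame: the origin (TCP) lies on the centre line of the jaws, within the pads' length; the fingertips stand 25 mm ahead of it and the grasp point (between the pads) lies 6 mm ahead of it; z points along the fingers, y is the line along which they close (so a half turn about z gives the same grasp; the last joint's range is limited). The gripper opens to 85 mm and grips with 20 to 120 N. Pads are 22 mm wide; open, the fingers measure 114 mm over their backs; the gripper's body (76 mm by 85 mm) begins 54 mm behind the grasp point. The pads swing forward as they close: fully open they stand 13 mm farther back than shut.
Start: joints at [-1.175, 0.48, 1.596, -0, 1.065, -0.047], TCP at [0.279, -0.587, 0.256] pointing down, gripper open.
Joint ranges: [-2.75, 2.75], [-0.82, 2.05], [0.23, 2.67], [-1.56, 4.7], [0.09, 2.69], [-2.92, 2.92]. Speed limits (rad/s): [1.89, 1.89, 2.39, 3.01, 3.01, 3.01].

### API

Orientations are given as a rotation vector (axis times angle).
In Python, from workcell import arm gives the robot as it stands.
- The arm moves only by the tool jog_arm, never from a script. Its argument "rows" is a list of rows, each a list of 4 numbers: the shift along the world's x, y, z in units of 250 mm (1.0 is 250 mm), then the turn about the world's z in units of 90 degrees (1.0 is 90 degrees). A call has 1 to 20 rows; each row is the pose to reach, as a shift and turn from the pose commanded when the call began; what a row does not reach only later rows make up. A row lasts 1/12 s, in which the tool goes at most 41.7 mm and 7.16 degrees, less where a joint would pass 70% of its speed; a pose out of reach is approached as far as the arm can. A call with a number of a shift or a turn outside -1 to 1 is refused whole. A call with a gripper value outside its range is refused whole. "fingers" is the closure, from 0 (fully open) to 1 (shut), set as the call begins (left out, the last holds). The fingers move at their own pace and stop on an object; "newtons" is the grip in N (left out, the last holds). Time passes only in rows, so rows that repeat a pose let the fingers close. It gives the time, the measured TCP pose, the force, the opening and the grip force at its end, in the units of the state.
- arm.get_obs(): the state, without advancing time (a new reading comes with each control period).
- arm.capture(name): name is "side" or "top" or "wrist"; returns a dict with "color" (420x560x3 uint8, red, green, blue), "vertical_fov" (degrees; the focal length in pixels is half the picture's height over the tangent of half this angle, whatever the lens; pixels are square), "cx", "cy" (the principal point, pixels), "cam_to_world" (4x4, takes a point from camera to world coordinates). Camera axes: x right, y up, looking along -z (the intrinsics and any distortion apply to the point x, -y, -z); pixel columns grow to the right and rows downward; lengths in m; the calibration is good to about 2 mm. A picture is of the moment at which its call begins. There is no depth.
- arm.finish_job(): hands the job in; it is judged then, once.
The state is a dict: "clock": time; "joints": joint angles; "joint_vel": joint speeds; "joint_efforts": joint torques, N m; "position": TCP position; "tcp_rot": TCP orientation; "force": force on the tool from outside, world axes, zero at the start; "torque": the same for the moment, N m; "width": finger opening in m; "finger_force": force on a finger pad.
Only numpy, scipy, OpenCV 4.12 (cv2) and the standard library are available. Lean on these libraries where they do the work, as an engineer would, in place of code of your own. Each camera call takes 0.05 s, during which the arm holds its last target. There are 200 camera calls.

### The job

Clear the bolt and the nut out from in front of the extension stop into the parts tray: the bolt into the compartment that already holds a bolt, the nut into the one that holds a nut. Then push the stop's sliding leg out by its plate, cam lever still open, until its pointer stands over the mark line of the clip on the scale rail, and there squeeze the cam lever closed against the grip lug. The leg is sprung and the lever does not lock it, so finish while still pinching lever and lug together with the pointer on the mark; leave everything else where it lies.

Things in the scene. Friction and masses are not known exactly. Their poses are not given: they have to be found in the camera images.
- extension_stop: aluminium extension stop fixed on the carriage, elsewhere each time. Origin on the work surface under its sleeve; its level x axis is the way the leg extends, y to the left of that, z up. Sleeve 120 x 60 mm, 33 mm high, x -80 to 40 mm. A scale rail, 14 mm wide, 12 mm high, lies beside the leg's path at y = -73 mm, x 10 to 215 mm.
- leg (a joint): how far the sliding leg is out: 0 (in, as it starts) to 0.100 m. A spring pulls it in with 2.4 N at 0, rising 0.3 N per cm, plus 1 N of friction: let go, it returns to 0. The leg is a flat bar 28 mm wide, its top 20 mm above the work surface. At its outer end it carries the stop plate, and behind that the grip lug (leg_c1) and the cam lever.
- grip_point (a point): moves with the leg, 45 mm above the work surface: middle of the pair grip lug + closed lever, 14 mm behind the stop plate's back face. The lug is an upright slab 1 to 12 mm to the stop's -y side of this point, 54 mm long in x, 20 to 64 mm high. The closed pair is 24 mm wide and pinched across y from above; the open lever's end stands out to 23 mm on the +y side.
- plate_back (a point): middle of the back face of the upright stop plate on the leg's end (90 mm wide across the path, 6 mm thick, 4 to 60 mm high), 32 mm above the work surface. Pushing this face along the stop's +x extends the leg: open fingers, one each side of lug and lever, can push on it and then close on lug and lever.
- cam_lever (a joint): angle of the dark upright cam lever: 0 = open (as it starts), 0.30 rad = closed, parallel to the lug and against it. It turns on an upright pin 30 mm behind grip_point and stays where it is left (about 3 to 4 N at its end moves it). No spring, and closed it does not lock the leg.
- lever_end (a point): middle of the free end of the cam lever, 38 mm from its pin, on the stop's +y side of the lug, beside the stop plate; lever 11 mm thick, 24 to 64 mm high.
- pointer_tip (a point): tip of the pointer, a dark bar 3 mm wide across the scale rail, fixed to the stop plate and so moving with the leg; lies at the plate's middle plane, 17 mm ahead of grip_point along the stop's x and 73 mm to its -y side; its underside is 18 mm above the work surface.
- mark_line (a point): middle of the raised bright line on top of the dark clip (16 x 20 mm, 18 mm high) fixed on the scale rail, at another place each time; same axes as the extension stop. The leg is at its mark when pointer_tip has the same place along the stop's x (leg about 0.050 to 0.085 m out).
- tray: black parts tray 110 x 170 mm, 30 mm high, fixed for the run, elsewhere each time. Origin under its centre; long side along its y. Floor 2 mm thick, outer walls 2.5 mm, a divider 24 mm high at y = +9 mm makes two compartments, each 104 mm along x: y -82 to 8 mm and y 10 to 82 mm.
- bolt_center (a point): loose steel hex bolt, 42 mm long, lying in front of the stop plate; the point is on its shank, 7 mm above what it lies on. Its y axis runs along the shank to the head (head end 17 mm from the point, 18 mm wide; tip end 25 mm the other way); shank 10 mm wide.
- nut_center (a point): loose steel hex nut lying flat in front of the stop plate, 19 mm across flats, 22 mm across corners, 10 mm high; the point is its centre, 5 mm above what it lies on. Its x axis is square to two of its flats, its z axis is upright.
- tray_bolt: the bolt (47 mm) that already lies in the tray, near the -x end of one of the compartments; tells which compartment is for bolts. Origin under its middle.
- tray_nut: the nut (19 mm) that already lies in the tray, near the -x end of the other compartment; tells which compartment is for nuts. Origin under its middle.

How it is judged:
On the way, in this order (a step that is already met when the one before it is completed fails the run):
1. bolt and nut lie released in the right compartments, the leg not yet pushed out (x of bolt_center in the frame of tray between -0.053 and 0.053 m and y of bolt_center in the frame of tray between -0.083 and 0.083 m and z of each of bolt_center, nut_center, tray_bolt, tray_nut in the frame of tray below 0.027 m and x of nut_center in the frame of tray between -0.053 and 0.053 m and y of nut_center in the frame of tray between -0.083 and 0.083 m and x of tray_bolt in the frame of tray between -0.053 and 0.053 m and y of tray_bolt in the frame of tray between -0.083 and 0.083 m and x of tray_nut in the frame of tray between -0.053 and 0.053 m and y of tray_nut in the frame of tray between -0.083 and 0.083 m and (y of each of bolt_center, tray_bolt in the frame of tray above 0.009 m or y of each of bolt_center, tray_bolt in the frame of tray below 0.009 m) and (y of each of nut_center, tray_nut in the frame of tray above 0.009 m or y of each of nut_center, tray_nut in the frame of tray below 0.009 m) and not (y of each of bolt_center, nut_center in the frame of tray above 0.009 m or y of each of bolt_center, nut_center in the frame of tray below 0.009 m) and contact force between the fingers and bolt below 0.1 N and contact force between the fingers and nut below 0.1 N and linear speed of each of bolt, nut below 0.03 m/s and value of joint leg below 0.03 m), for 0.2 s.
2. leg pushed out to its mark with the cam lever still open (x of pointer_tip in the frame of mark_line between -0.004 and 0.004 m and value of joint cam_lever below 0.12 rad), for 0.1 s.
3. cam lever squeezed closed while the leg is held at the mark (x of pointer_tip in the frame of mark_line between -0.004 and 0.004 m and value of joint cam_lever above 0.25 rad and contact force between the fingers and cam_lever above 3 N and contact force between the fingers and leg_c1 above 3 N), for 0.2 s.
At the end, for the whole second after the job is handed in: It ends holding: fingers press cam lever and grip lug (over 3 N each), the lever is closed (over 0.25 rad), the pointer is still and within 4 mm of the mark line along the stop's x; bolt and nut lie in the tray, each in the compartment of its kind (all of step 3 and x of bolt_center in the frame of tray between -0.053 and 0.053 m and y of bolt_center in the frame of tray between -0.083 and 0.083 m and z of each of bolt_center, nut_center, tray_bolt, tray_nut in the frame of tray below 0.027 m and x of nut_center in the frame of tray between -0.053 and 0.053 m and y of nut_center in the frame of tray between -0.083 and 0.083 m and x of tray_bolt in the frame of tray between -0.053 and 0.053 m and y of tray_bolt in the frame of tray between -0.083 and 0.083 m and x of tray_nut in the frame of tray between -0.053 and 0.053 m and y of tray_nut in the frame of tray between -0.083 and 0.083 m and (y of each of bolt_center, tray_bolt in the frame of tray above 0.009 m or y of each of bolt_center, tray_bolt in the frame of tray below 0.009 m) and (y of each of nut_center, tray_nut in the frame of tray above 0.009 m or y of each of nut_center, tray_nut in the frame of tray below 0.009 m) and not (y of each of bolt_center, nut_center in the frame of tray above 0.009 m or y of each of bolt_center, nut_center in the frame of tray below 0.009 m) and velocity of joint leg between -0.01 and 0.01 m/s); the arm keeps its last pose, push and grip.
It fails at once if another thing on the table was shoved by more than 30 mm (distance of any of hex_key, knob, tape, caliper, spanner, flange, pencil from where it was at the start of the episode above 0.03 m).
It also fails if it takes over 67 s, if anything falls off the work surface, if the arm or the gripper's body presses on something with over 40 N, if the wrist force passes 120 N, or if a joint passes its speed limit or range.

## Working session

There is one attempt and no reset: what is moved stays moved. The work goes in short steps, Python scripts to look and compute and a tool call to move; the robot and the scene stay as the last step left them, time stands still between calls to the robot, and variables do not carry over. Pictures are saved under pics/ and viewed, at most 10 in all, crops included, and the job is handed in when it is done.

Besides the shell and the picture viewer there is one more tool, called after "Emit:" as name(argument=value, ...) on one line, values as JSON. jog_arm: Moves the arm, as the interface text tells. Shifts and turns lie within -1 to 1; 1 stands for 250 mm of shift or 90 degrees of turn. Its arguments: {"type":"object","properties":{"rows":{"type":"array","items":{"type":"array","items":{"type":"number"}}},"fingers":{"type":"number"},"newtons":{"type":"number"}},"required":["rows"]}

```bash
ls; mkdir -p pics; cat > h.py <<'E'
import numpy as np, cv2, json
from workcell import arm
def cap(n,tag):
    d=arm.capture(n); cv2.imwrite(f'pics/{tag}.png',cv2.cvtColor(d['color'],cv2.COLOR_RGB2BGR))
    np.savez(f'pics/{tag}.npz',**{k:v for k,v in d.items()}); return d
def ray(tag,u,v,z):
    d=np.load(f'pics/{tag}.npz',allow_pickle=True); H=d['color'].shape[0]
    f=H/2/np.tan(np.radians(float(d['vertical_fov']))/2); T=d['cam_to_world']
    r=T[:3,:3]@np.array([(u-d['cx'])/f,-(v-d['cy'])/f,-1]); o=T[:3,3]
    return o+r*(z-o[2])/r[2]
def proj(tag,p):
    d=np.load(f'pics/{tag}.npz',allow_pickle=True); H=d['color'].shape[0]
    f=H/2/np.tan(np.radians(float(d['vertical_fov']))/2); T=d['cam_to_world']
    c=T[:3,:3].T@(np.array(p)-T[:3,3]); return d['cx']-f*c[0]/c[2], d['cy']+f*c[1]/c[2]
E
python3 - <<'E'
from h import *
for n in('top','side','wrist'):
    d=cap(n,n+'0'); print({k:(v if np.size(v)<20 else 0) for k,v in d.items()})
a=cv2.imread('pics/top0.png');cv2.imwrite('pics/top0b.png',cv2.resize(a,(800,600),interpolation=cv2.INTER_CUBIC))
print(arm.get_obs())
E
```

```text
pics
{'color': 0, 'vertical_fov': 50.323032027616414, 'cx': 281.48988950986205, 'cy': 208.52080157992324, 'cam_to_world': array([[ 0.01957842,  0.98940785, -0.143836  ,  0.3257735 ],
       [-0.99979339,  0.0201608 ,  0.0025924 , -0.00162533],
       [ 0.00546479,  0.14375552,  0.98959814,  1.03153944],
       [ 0.        ,  0.        ,  0.        ,  1.        ]])}
{'color': 0, 'vertical_fov': 56.16253655649798, 'cx': 287.2121662122662, 'cy': 211.75122946043572, 'cam_to_world': array([[-0.90373855,  0.20312585, -0.37682426,  0.11768683],
       [-0.42756115, -0.384771  ,  0.81801146,  0.7949513 ],
       [ 0.02116822,  0.9003839 ,  0.4345811 ,  0.49997613],
       [ 0.        ,  0.        ,  0.        ,  1.        ]])}
{'color': 0, 'vertical_fov': 67.02453513205042, 'cx': 272.95198742279933, 'cy': 214.5934735948816, 'cam_to_world': array([[ 4.29231055e-01,  8.69714159e-01,  2.43634938e-01,
         3.40826278e-01],
       [-9.03194441e-01,  4.13531545e-01,  1.15028095e-01,
        -5.57968674e-01],
       [-7.09169030e-04, -2.69423352e-01,  9.63021575e-01,
         3.73509144e-01],
       [ 0.00000000e+00,  0.00000000e+00,  0.00000000e+00,
         1.00000000e+00]])}
{'clock': 0.15, 'joints': array([-1.17459537e+00,  4.80646608e-01,  1.59674633e+00,  9.68129836e-06,
        1.06510832e+00, -4.65787122e-02]), 'joint_vel': array([-0.00177866, -0.00036738, -0.00147062,  0.00034775, -0.00176524,
       -0.00061089]), 'joint_efforts': array([ 1.34979287e-03, -9.51147723e+01, -4.30455208e+01, -1.78323639e-04,
        8.21992988e-03,  1.71567899e-05]), 'position': array([ 0.27841267, -0.58702391,  0.25584012]), 'tcp_rot': array([-3.06404369e+00, -6.89644987e-01,  2.35063191e-04]), 'force': array([ 0.37930956, -1.10824896,  0.64464631]), 'torque': array([0.04187192, 0.01055905, 0.03987517]), 'finger_force': 0.0, 'width': 0.08517003316586597}
```

View pics/top0b.png

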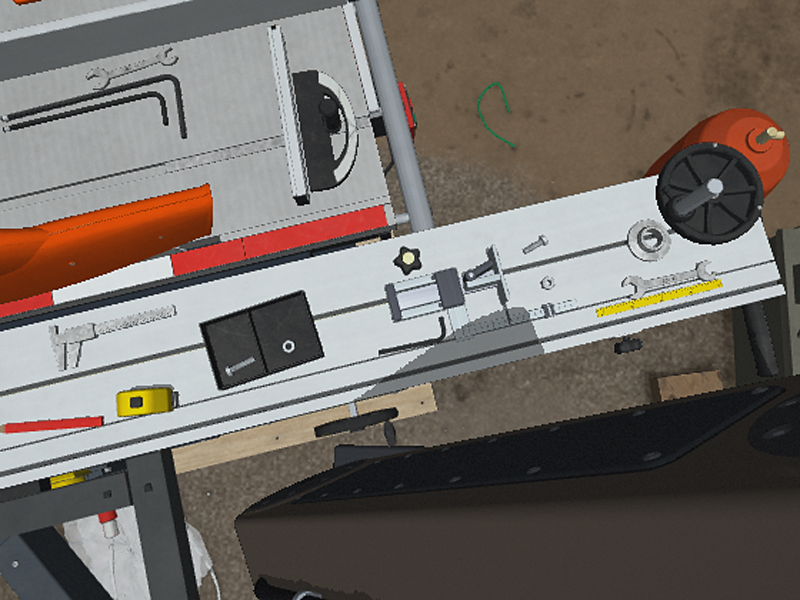

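```bash
python3 - <<'E'
import cv2
a=cv2.imread('pics/top0.png')
cv2.imwrite('pics/c1.png',cv2.resize(a[150:240,262:422],None,fx=5,fy=5,interpolation=cv2.INTER_CUBIC))
cv2.imwrite('pics/c2.png',cv2.resize(a[195:280,130:240],None,fx=6,fy=6,interpolation=cv2.INTER_CUBIC))
E
```

```text
(no output)
```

View pics/c1.png

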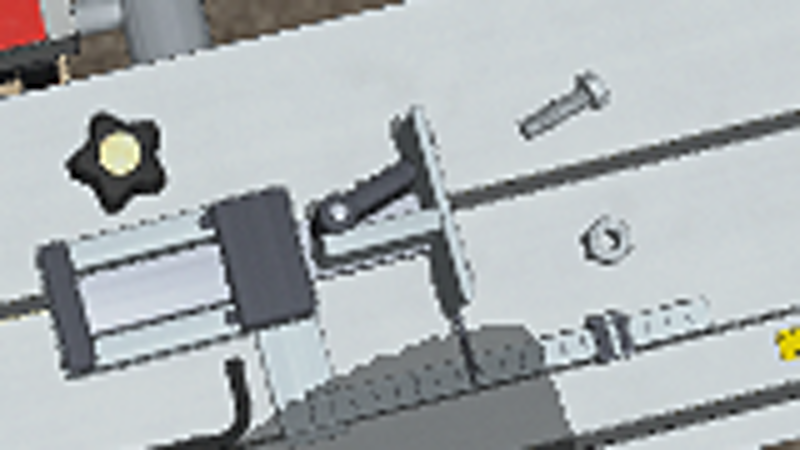

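View pics/c2.png

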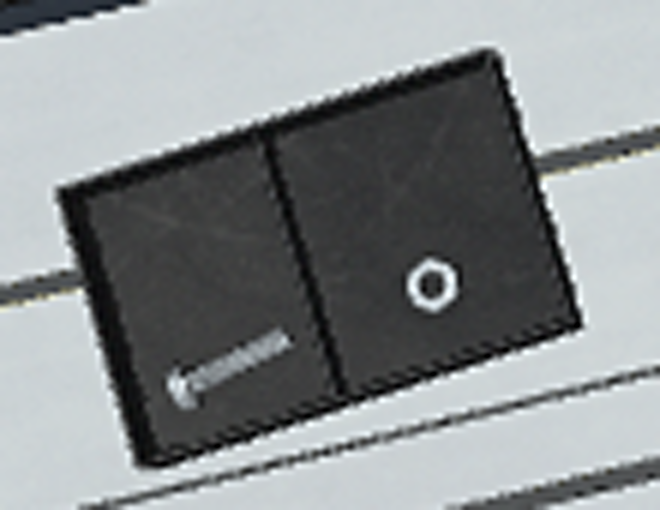

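```bash
cat > fit.py <<'E'
from h import *
from scipy.optimize import least_squares
p1=lambda u,v:(262+(u+.5)/5-.5,150+(v+.5)/5-.5)
p2=lambda u,v:(130+(u+.5)/6-.5,195+(v+.5)/6-.5)
def W(q,p): c,s=np.cos(q[2]),np.sin(q[2]); return [q[0]+c*p[0]-s*p[1],q[1]+s*p[0]+c*p[1],p[2]]
def stop(q):
    g=q[3]; m=q[4]
    return [((40,30,33),(285,187)),((40,-30,33),(313,318)),((-80,30,33),(40,250)),((-80,-30,33),(70,375)),
     ((g+20,45,60),(421,107)),((g+20,-45,60),(470,297)),((g+17,-73,20),(475,380)),((m,-73,18.5),(617,337)),((215,-66,12),(703,297)),((215,-80,12),(711,320))]
def res(q):
    return np.array([np.array(proj('top0',W(q,np.array(P)/1000)))-p1(*uv) for P,uv in stop(q)]).ravel()
r=least_squares(res,[.6,-.2,-1.4,90,160],x_scale=[.1,.1,1,100,100],loss='soft_l1')
print('stop',r.x,np.degrees(r.x[2]));print(np.round(r.fun.reshape(-1,2),1))
rt=lambda q:np.array([np.array(proj('top0',W(q,(x,y,.03))))-p2(*uv) for x,y,uv in[(.055,.085,(60,188)),(.055,-.085,(494,50)),(-.055,-.085,(582,325)),(-.055,.085,(143,469))]]).ravel()
t=least_squares(rt,[.5,.1,0.]);print('tray',t.x,np.degrees(t.x[2]),np.round(t.fun,1))
h=ray('top0',*p1(605,88),.008);tp=ray('top0',*p1(523,132),.007);d=(h-tp)[:2];L=np.hypot(*d)
print('bolt',h,tp,L,'center',tp[:2]+d/L*.025,'ang',np.degrees(np.arctan2(d[1],d[0])))
print('nut',ray('top0',*p1(605,240),.010))
print('tb',ray('top0',*p2(230,368),.009),'tn',ray('top0',*p2(432,284),.012))
for k,P in dict(grip=(r.x[3],0,45),mark=(r.x[4],-73,18)).items(): print(k,W(r.x,np.array(P)/1000))
E
python3 fit.py
```

```text
stop [ 4.83065867e-01 -5.83347342e-02 -1.29400596e+00  8.28193020e+01
  1.69253217e+02] -74.14108025011961
[[ 0.4 -0.3]
 [ 1.9 -1.2]
 [-1.7  0.3]
 [-1.   0.8]
 [-0.3 -0.1]
 [ 1.1  0.6]
 [-0.7 -1.4]
 [-0.1 -0.4]
 [ 0.2  0.1]
 [ 0.3  1.3]]
tray [0.40158702 0.21510699 0.33911652] 19.429945475691955 [ 0.1  0.1  0.2 -0.3 -0.   0.  -0.2  0.2]
bolt [ 0.57740271 -0.23975378  0.008     ] [ 0.55571529 -0.20124526  0.007     ] 0.044195588603278185 center [ 0.56798316 -0.22302827] ang -60.61243397421334
nut [ 0.50463105 -0.23835148  0.01      ]
tb [0.36029051 0.2516826  0.009     ] tn [0.39340791 0.17615853 0.012     ]
grip [np.float64(0.5056978642084697), np.float64(-0.13800172542732142), np.float64(0.045)]
mark [np.float64(0.4590961884276906), np.float64(-0.24109442859531796), np.float64(0.018)]
```

View pics/side0.png

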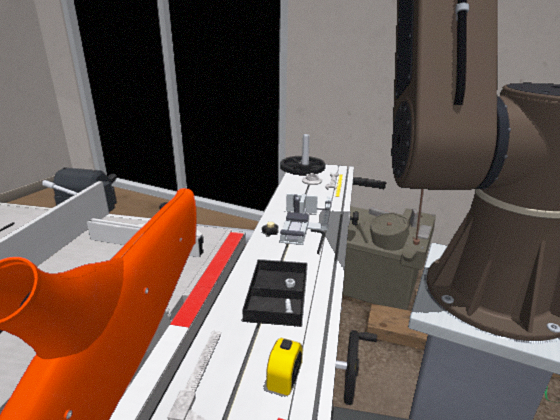

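Emit:
jog_arm(rows=[[0.57,0.74,0,0.52],[0.57,0.74,0,0.52],[0.57,0.74,0,0.52],[0.57,0.74,0,0.52],[0.57,0.74,0,0.52],[0.57,0.74,0,0.52],[0.57,0.74,0,0.52],[0.57,0.74,0,0.52],[0.57,0.74,0,0.52]], fingers=0.5, newtons=30)

```text
clock: 0.9
position: [0.4211, -0.4022, 0.2562]
tcp_rot: [-2.54, -1.848, 0.0]
force: [-0.3, 0.4, 0.7]
width: 0.0427
finger_force: 0.0
```

Emit:
jog_arm(rows=[[0.58,0.71,0,0.52],[0.58,0.71,0,0.52],[0.58,0.71,0,0.52],[0.58,0.71,0,0.52],[0.58,0.71,0,0.52],[0.58,0.71,0,0.52],[0.58,0.71,0,0.52],[0.58,0.71,0,0.52],[0.58,0.71,0,0.52],[0.58,0.71,0,0.52]])

```text
clock: 1.73
position: [0.5654, -0.226, 0.2562]
tcp_rot: [-1.603, -2.702, 0.0]
force: [-0.2, 0.4, -1.2]
width: 0.0424
finger_force: 0.0
```

```bash
python3 - <<'E'
from h import *
d=cap('wrist','w1');a=cv2.imread('pics/w1.png');cv2.imwrite('pics/w1b.png',cv2.resize(a,(800,600),interpolation=cv2.INTER_CUBIC))
for k,p in dict(bolt=(.568,-.223,.007),nut=(.5046,-.2384,.01),mark=(.4591,-.2411,.018)).items(): print(k,np.array(proj('w1',p))*800/560)
o=arm.get_obs();print(o['clock'],o['position'],o['tcp_rot'],o['width'])
E
```

```text
bolt [393.91964563 263.99456965]
nut [315.5488271  243.79829022]
mark [259.61401992 220.02941779]
1.7833 [ 0.5653741  -0.22599063  0.2562443 ] [-1.60180798e+00 -2.70234232e+00  2.30061095e-04] 0.04260572299437559
```

View pics/w1b.png

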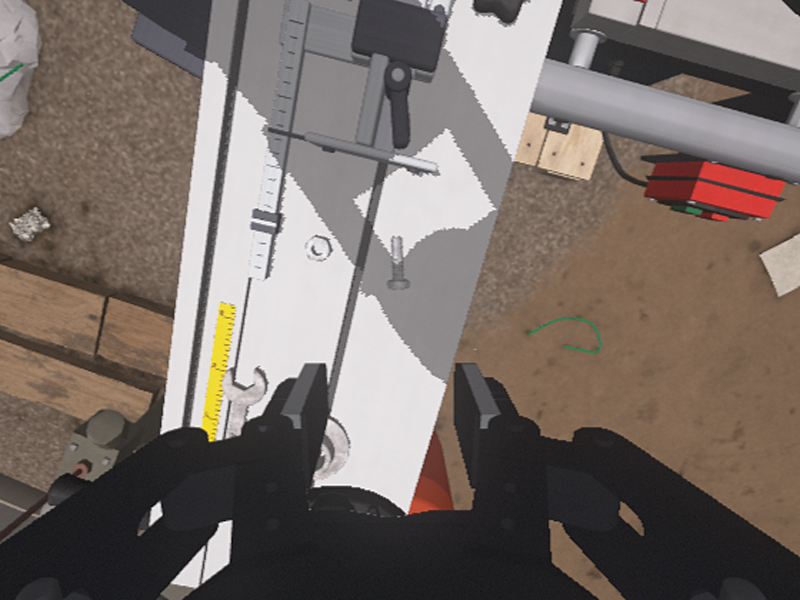

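```bash
python3 - <<'E'
from h import *
a=cv2.imread('pics/w1.png');cv2.imwrite('pics/c3.png',cv2.resize(a[80:190,165:305],None,fx=5.4,fy=5.4,interpolation=cv2.INTER_CUBIC))
s=.7
for n,u,v,z in[('tip',398,237,.007),('head',398,288,.008),('nut',318.5,248,.010),('mark',264,220,.0185),('ptr',268,128,.021)]: print(n,ray('w1',u*s,v*s,z))
E
```

```text
tip [ 0.56026479 -0.20212809  0.007     ]
head [ 0.58058544 -0.23885989  0.008     ]
nut [ 0.50817753 -0.24029623  0.01      ]
mark [ 0.46217268 -0.23934414  0.0185    ]
ptr [ 0.43782571 -0.1770777   0.021     ]
```

View pics/c3.png

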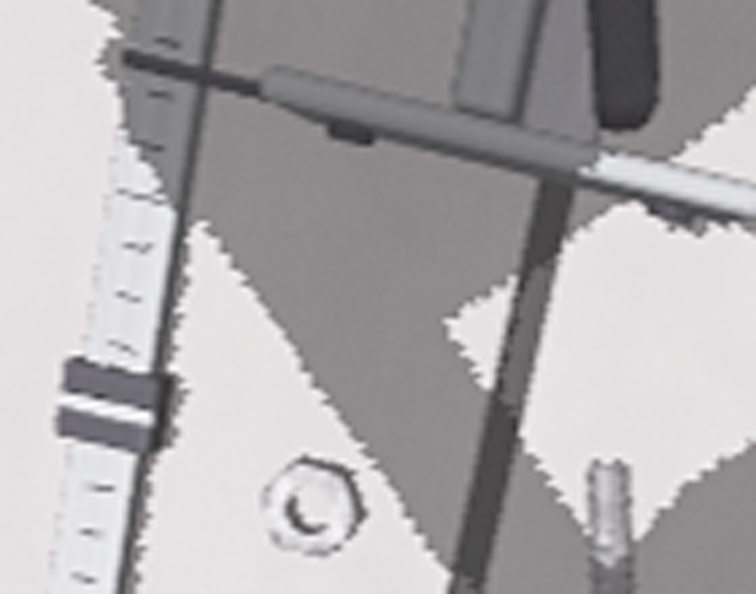

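Emit:
jog_arm(rows=[[0.019,0.01,-0.6,0],[0.019,0.01,-0.6,0],[0.019,0.01,-0.6,0],[0.019,0.01,-0.6,0],[0.019,0.01,-0.7,0],[0.019,0.01,-0.8,0],[0.019,0.01,-0.86,0],[0.019,0.01,-0.913,0],[0.019,0.01,-0.913,0],[0.019,0.01,-0.913,0]], fingers=0.5)

```text
clock: 2.62
position: [0.5704, -0.2228, 0.028]
tcp_rot: [-1.597, -2.705, 0.0]
force: [0.4, 0.3, 0.2]
width: 0.0426
finger_force: 0.0
```

Emit:
jog_arm(rows=[[0,0,0,0],[0,0,0,0],[0,0,0,0],[0,0,0,0],[0,0,0,0],[0,0,0,0]], fingers=1, newtons=40)

```text
clock: 3.12
position: [0.5715, -0.2226, 0.0292]
tcp_rot: [1.594, 2.705, 0.0]
force: [-1.3, -1.0, 7.8]
width: 0.0078
finger_force: 41.4
```

Emit:
jog_arm(rows=[[0,0,0.1,0],[0,0,0.25,0],[0,0,0.4,0],[0,0,0.55,0],[0,0,0.68,0],[0,0,0.68,0]])

```text
clock: 3.62
position: [0.5737, -0.2235, 0.2053]
tcp_rot: [1.59, 2.698, 0.002]
force: [1.8, -1.1, 0.5]
width: 0.008
finger_force: 40.4
```

```bash
python3 - <<'E'
from h import *
d=cap('wrist','w2')
o=arm.get_obs();print(o['clock'],o['position'],o['tcp_rot'],o['width'],o['finger_force'])
E
```

```text
3.6667 [ 0.57267933 -0.22306718  0.20235118] [1.59154056e+00 2.70048355e+00 1.19374484e-03] 0.007552761449988736 40.434370212783506
```

View pics/w2.png

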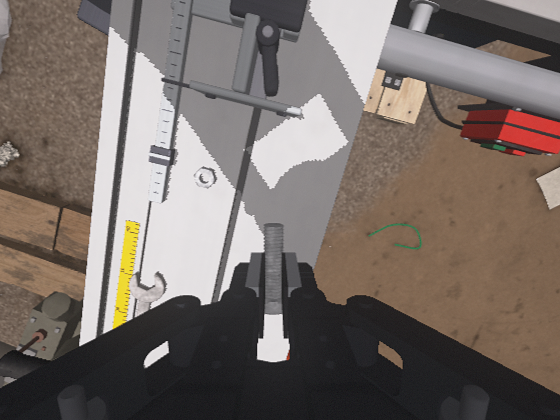

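Emit:
jog_arm(rows=[[-0.33,0.976,0,0],[-0.33,0.976,0,0],[-0.33,0.976,0,0],[-0.33,0.976,0,0],[-0.33,0.976,0,0],[-0.33,0.976,0,0],[-0.33,0.976,0,0],[-0.33,0.976,0,0]])

```text
clock: 4.33
position: [0.4867, 0.0241, 0.1976]
tcp_rot: [-1.59, -2.708, 0.001]
force: [0.1, -0.0, 0.2]
width: 0.0078
finger_force: 40.4
```

Emit:
jog_arm(rows=[[-0.33,0.976,0,0],[-0.33,0.976,0,0],[-0.33,0.976,0,0],[-0.33,0.976,0,0],[-0.33,0.976,0,0],[-0.33,0.976,0,0],[-0.33,0.976,0,0],[-0.33,0.976,0,0],[-0.33,0.976,0,0],[-0.33,0.976,0,0]])

```text
clock: 5.17
position: [0.4062, 0.2645, 0.1978]
tcp_rot: [-1.596, -2.706, 0.001]
force: [-0.1, -0.9, -0.2]
width: 0.0076
finger_force: 40.4
```

Lower to z ≈ 0.038, release to about 25 mm, rise.

Emit:
jog_arm(rows=[[0,0,-0.15,0],[0,0,-0.3,0],[0,0,-0.42,0],[0,0,-0.52,0],[0,0,-0.58,0],[0,0,-0.62,0],[0,0,-0.64,0],[0,0,-0.64,0],[0,0,-0.64,0]])

```text
clock: 5.92
position: [0.4064, 0.2654, 0.0386]
tcp_rot: [1.596, 2.706, 0.001]
force: [0.3, -0.9, 0.3]
width: 0.0076
finger_force: 40.4
```

Emit:
jog_arm(rows=[[0,0,0,0],[0,0,0,0],[0,0,0,0],[0,0,0,0],[0,0,0.05,0],[0,0,0.2,0],[0,0,0.36,0],[0,0,0.5,0],[0,0,0.64,0],[0,0,0.64,0]], fingers=0.72)

```text
clock: 6.75
position: [0.4082, 0.2672, 0.2042]
tcp_rot: [1.593, 2.703, 0.012]
force: [1.7, 2.0, -0.2]
width: 0.024
finger_force: 0.0
```

Emit:
jog_arm(rows=[[0.2,-1.0,0,0],[0.2,-1.0,0,0],[0.2,-1.0,0,0],[0.2,-1.0,0,0],[0.2,-1.0,0,0],[0.2,-1.0,0,0],[0.2,-1.0,0,0],[0.2,-1.0,0,0],[0.2,-1.0,0,0]], fingers=0.55)

```text
clock: 7.5
position: [0.4556, 0.0155, 0.1981]
tcp_rot: [-1.597, -2.705, -0.0]
force: [0.1, 0.2, -0.7]
width: 0.0382
finger_force: 0.0
```

Emit:
jog_arm(rows=[[0.2,-1.0,0,0.3],[0.2,-1.0,0,0.3],[0.2,-1.0,0,0.3],[0.2,-1.0,0,0.3],[0.2,-1.0,0,0.3],[0.2,-1.0,0,0.3],[0.2,-1.0,0,0.3],[0.2,-1.0,0,0.3],[0.2,-1.0,0,0.3],[0.2,-1.0,0,0.3]])

```text
clock: 8.33
position: [0.5057, -0.2325, 0.1977]
tcp_rot: [-0.917, -3.004, -0.001]
force: [-0.8, 0.6, -0.2]
width: 0.0386
finger_force: 0.0
```

```bash
python3 - <<'E'
from h import *
d=cap('wrist','w3')
o=arm.get_obs();print(o['clock'],o['position'],o['tcp_rot'],o['width'],o['finger_force'])
u,v=proj('w3',(.5064,-.2393,.01));print(u,v)
cap('top','top1')
a=cv2.imread('pics/w3.png');b=cv2.imread('pics/top1.png')
u0,v0=int(u)-35,int(v)-35
A=cv2.resize(a[v0:v0+70,u0:u0+70],(390,390),interpolation=cv2.INTER_CUBIC)
B=cv2.resize(b[195:280,130:240],(510,390),interpolation=cv2.INTER_CUBIC)[:,:400]
print(u0,v0);cv2.imwrite('pics/c4.png',np.hstack([A,B]))
E
```

```text
8.3833 [ 0.50565274 -0.23232027  0.19786991] [-9.16387643e-01 -3.00394625e+00 -6.28664312e-04] 0.038726056572494554 0.0
267.37311584194816 201.5987598290179
232 166
```

View pics/c4.png

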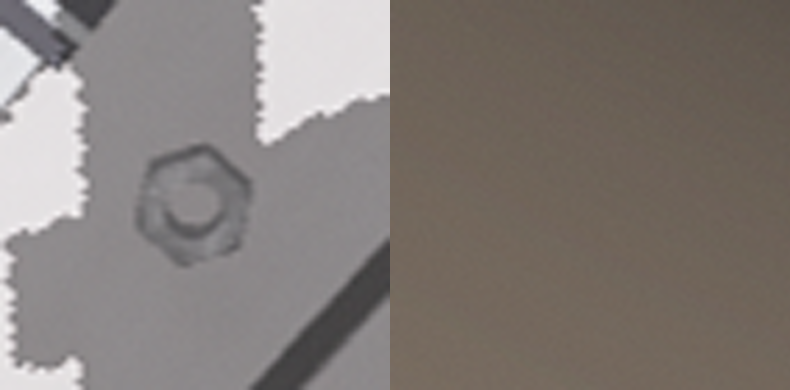

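Emit:
jog_arm(rows=[[0.002,-0.029,-0.15,-0.13],[0.002,-0.029,-0.3,-0.13],[0.002,-0.029,-0.42,-0.13],[0.002,-0.029,-0.54,-0.13],[0.002,-0.029,-0.61,-0.13],[0.002,-0.029,-0.65,-0.13],[0.002,-0.029,-0.679,-0.13],[0.002,-0.029,-0.679,-0.13],[0.002,-0.029,-0.679,-0.13]])

```text
clock: 9.18
position: [0.5067, -0.2413, 0.029]
tcp_rot: [1.22, 2.894, -0.0]
force: [-0.2, 0.5, -0.0]
width: 0.0382
finger_force: 0.0
```

Emit:
jog_arm(rows=[[0,0,0,0],[0,0,0,0],[0,0,0,0],[0,0,0,0],[0,0,0,0],[0,0,0,0]], fingers=1, newtons=40)

```text
clock: 9.68
position: [0.507, -0.2419, 0.0296]
tcp_rot: [1.22, 2.893, -0.0]
force: [0.7, 2.0, 7.3]
width: 0.0168
finger_force: 38.9
```

Emit:
jog_arm(rows=[[0,0,0.1,0],[0,0,0.25,0],[0,0,0.4,0],[0,0,0.55,0],[0,0,0.68,0],[0,0,0.68,0]])

```text
clock: 10.18
position: [0.509, -0.2431, 0.2056]
tcp_rot: [1.217, 2.885, -0.002]
force: [2.5, -0.9, 0.6]
width: 0.0165
finger_force: 39.3
```

Emit:
jog_arm(rows=[[-0.134,0.817,0,-0.2],[-0.134,0.817,0,-0.2],[-0.134,0.817,0,-0.2],[-0.134,0.817,0,-0.2],[-0.134,0.817,0,-0.2],[-0.134,0.817,0,-0.2],[-0.134,0.817,0,-0.2],[-0.134,0.817,0,-0.2]])

```text
clock: 10.85
position: [0.4732, -0.0373, 0.199]
tcp_rot: [1.656, 2.668, 0.001]
force: [0.1, -0.1, 0.5]
width: 0.0167
finger_force: 39.4
```

Emit:
jog_arm(rows=[[-0.134,0.817,0,-0.08],[-0.134,0.817,0,-0.08],[-0.134,0.817,0,-0.08],[-0.134,0.817,0,-0.08],[-0.134,0.817,0,-0.08],[-0.134,0.817,0,-0.08],[-0.134,0.817,0,-0.08],[-0.134,0.817,0,-0.08],[-0.134,0.817,0,-0.08]])

```text
clock: 11.6
position: [0.4399, 0.1655, 0.1983]
tcp_rot: [1.825, 2.557, -0.0]
force: [0.5, -0.0, -1.4]
width: 0.0168
finger_force: 39.4
```

Emit:
jog_arm(rows=[[0,0,-0.15,0],[0,0,-0.3,0],[0,0,-0.42,0],[0,0,-0.52,0],[0,0,-0.58,0],[0,0,-0.62,0],[0,0,-0.64,0],[0,0,-0.64,0],[0,0,-0.64,0]])

```text
clock: 12.35
position: [0.4398, 0.1665, 0.0388]
tcp_rot: [1.824, 2.558, 0.001]
force: [0.1, 0.7, 0.3]
width: 0.0166
finger_force: 39.4
```

Emit:
jog_arm(rows=[[0,0,0,0],[0,0,0,0],[0,0,0,0],[0,0,0,0],[0,0,0.05,0],[0,0,0.2,0],[0,0,0.36,0],[0,0,0.5,0],[0,0,0.64,0],[0,0,0.64,0]], fingers=0.63)

```text
clock: 13.18
position: [0.4419, 0.1679, 0.2043]
tcp_rot: [1.819, 2.555, 0.011]
force: [2.4, 1.1, 1.0]
width: 0.0314
finger_force: 0.0
```

Emit:
jog_arm(rows=[[0.148,-0.668,0.1,0],[0.148,-0.668,0.1,0],[0.148,-0.668,0.1,0],[0.148,-0.668,0.1,0],[0.148,-0.668,0.1,0],[0.148,-0.668,0.1,0],[0.148,-0.668,0.1,0],[0.148,-0.668,0.1,0]], fingers=0)

```text
clock: 13.85
position: [0.4758, 0.0008, 0.2231]
tcp_rot: [-1.822, -2.559, 0.0]
force: [-0.1, 0.6, -0.7]
width: 0.0855
finger_force: 0.0
```

Emit:
jog_arm(rows=[[0.148,-0.668,0.1,-0.035],[0.148,-0.668,0.1,-0.035],[0.148,-0.668,0.1,-0.035],[0.148,-0.668,0.1,-0.035],[0.148,-0.668,0.1,-0.035],[0.148,-0.668,0.1,-0.035],[0.148,-0.668,0.1,-0.035],[0.148,-0.668,0.1,-0.035],[0.148,-0.668,0.1,-0.035],[0.148,-0.668,0.1,-0.035]])

```text
clock: 14.68
position: [0.5131, -0.1656, 0.2482]
tcp_rot: [-1.89, -2.509, 0.0]
force: [0.1, -0.1, -0.0]
width: 0.0851
finger_force: 0.0
```

```bash
python3 - <<'E'
from h import *
cap('wrist','w4'); cap('side','side1')
o=arm.get_obs();print(o['clock'],o['position'],o['tcp_rot'],o['width'])
for k,p in dict(grip=(.5057,-.138,.064),mark=(.4591,-.2411,.018),ptr=(.4401,-.1743,.02)).items(): print(k,proj('w4',p))
t=lambda x,y,z:(.4016+.943*x-.3327*y,.2151+.3327*x+.943*y,z)
for c in [(.055,.085,.03),(.055,-.085,.03),(-.055,-.085,.03),(-.055,.085,.03)]: print(proj('side1',t(*c)))
a=cv2.imread('pics/w4.png');s=cv2.imread('pics/side1.png')
A=cv2.resize(a[20:320,100:380],(560,600),interpolation=cv2.INTER_CUBIC)
B=cv2.resize(s[255:335,235:315],(240,240),interpolation=cv2.INTER_CUBIC)
C=np.zeros((600,800,3),np.uint8);C[:,:560]=A;C[:240,560:]=B;cv2.imwrite('pics/c5.png',C)
E
```

```text
14.7833 [ 0.51322988 -0.16614163  0.24832483] [-1.89078885e+00 -2.50875968e+00  8.15975002e-06] 0.0854596664337346
grip (np.float64(272.838214325326), np.float64(168.8559853230734))
mark (np.float64(209.87769155134538), np.float64(237.92893711790407))
ptr (np.float64(206.36267113969308), np.float64(178.89658725681062))
(np.float64(241.9912176112118), np.float64(308.4950449916012))
(np.float64(257.8663999016878), np.float64(258.2280378406848))
(np.float64(307.7831942247453), np.float64(261.9332757498115))
(np.float64(302.49958795627765), np.float64(313.6544952912199))
```

View pics/c5.png

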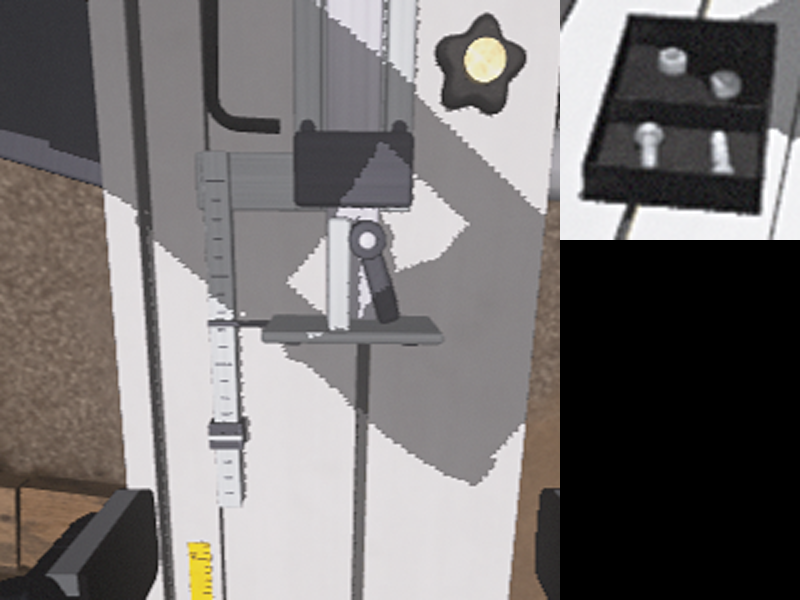

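```bash
python3 - <<'E'
from h import *
from scipy.optimize import least_squares
def W(q,p): c,s=np.cos(q[2]),np.sin(q[2]); return np.array([q[0]+c*p[0]-s*p[1],q[1]+s*p[0]+c*p[1],p[2]])
def pts(q):
    g,m=q[3:]
    return [((g+17,-73,20),(209,323)),((m,-73,18.5),(225,434)),((g+14,45,60),(443,333)),((g+14,-45,60),(264,333)),((g+14,45,4),(427,317)),((g+14,-45,4),(277,317)),
    ((40,30,33),(413,206)),((40,-30,33),(295,206)),((215,-66,12),(242,505)),((215,-80,12),(219,505)),((g-27,-12,64),(328,219)),((g-27,-1,64),(350,219))]
f=lambda q:np.array([np.array(proj('w4',W(q,np.array(P)/1000)))-(100+u/2,20+v/2) for P,(u,v) in pts(q)]).ravel()
r=least_squares(f,[.483,-.058,-1.294,83,169],x_scale=[.1,.1,1,100,100],loss='soft_l1');q=r.x
print(q,np.degrees(q[2]),'travel',q[4]-q[3]-17);print(np.round(r.fun.reshape(-1,2),1).tolist())
for n,P in dict(grip0=(q[3],0,45),gripmark=(q[4]-17,0,45)).items(): print(n,W(q,np.array(P)/1000))
E
```

```text
[ 4.86768227e-01 -5.82100288e-02 -1.29634135e+00  8.51297292e+01
  1.67202794e+02] -74.27488795189022 travel 65.07306504066854
[[5.1, 0.2], [-0.0, 0.0], [0.8, -0.2], [-1.8, -0.8], [1.5, -1.2], [-1.9, -1.6], [-0.3, 0.4], [-0.7, 0.1], [-0.0, -0.3], [0.0, -0.4], [-0.3, 13.7], [0.6, 13.7]]
grip0 [ 0.50984029 -0.14015361  0.045     ]
gripmark [ 0.52747654 -0.20279119  0.045     ]
```

Emit:
jog_arm(rows=[[-0.027,0.136,-0.1,0],[-0.027,0.136,-0.2,0],[-0.027,0.136,-0.3,0],[-0.027,0.136,-0.4,0],[-0.027,0.136,-0.48,0],[-0.027,0.136,-0.55,0],[-0.027,0.136,-0.6,0],[-0.027,0.136,-0.65,0],[-0.027,0.136,-0.7,0],[-0.027,0.136,-0.75,0],[-0.027,0.136,-0.8,0],[-0.027,0.136,-0.8,0],[-0.027,0.136,-0.8,0]], fingers=0.27)

```text
clock: 15.87
position: [0.5062, -0.1327, 0.0481]
tcp_rot: [-1.891, -2.507, 0.001]
force: [0.2, 0.7, -0.2]
width: 0.0623
finger_force: 0.0
```

```bash
python3 - <<'E'
from h import *
o=arm.get_obs();print(o['clock'],o['position'],o['force'],o['width'],o['finger_force'])
E
```

```text
15.8667 [ 0.506184   -0.13268001  0.04805803] [ 0.22480973  0.73997836 -0.1942416 ] 0.062250054860421206 0.0
```

Emit:
jog_arm(rows=[[0.004,-0.015,0,0],[0.0065,-0.023,0,0],[0.0065,-0.023,0,0],[0.0065,-0.023,0,0]])

```text
clock: 16.2
position: [0.5086, -0.1392, 0.0489]
tcp_rot: [1.892, 2.506, 0.001]
force: [-0.5, -0.5, -0.2]
width: 0.0626
finger_force: 0.0
```

Emit:
jog_arm(rows=[[0.0022,-0.0077,0,0],[0.0022,-0.0077,0,0],[0.0022,-0.0077,0,0]])

```text
clock: 16.45
position: [0.5088, -0.1408, 0.0484]
tcp_rot: [1.892, 2.507, 0.0]
force: [-0.3, 0.2, 0.2]
width: 0.0624
finger_force: 0.0
```

Emit:
jog_arm(rows=[[0.0022,-0.0077,0,0],[0.0022,-0.0077,0,0],[0.0022,-0.0077,0,0]])

```text
clock: 16.7
position: [0.5092, -0.1427, 0.0483]
tcp_rot: [-1.892, -2.507, 0.0]
force: [-0.8, 1.3, 2.1]
width: 0.0624
finger_force: 0.7
```

Emit:
jog_arm(rows=[[0.0022,-0.0077,0,0],[0.0022,-0.0077,0,0],[0.0022,-0.0077,0,0]])

```text
clock: 16.95
position: [0.5097, -0.1446, 0.0482]
tcp_rot: [-1.892, -2.508, 0.0]
force: [-1.4, 1.3, 0.3]
width: 0.0625
finger_force: 0.7
```

Emit:
jog_arm(rows=[[0.0022,-0.0077,0,0],[0.0022,-0.0077,0,0],[0.0022,-0.0077,0,0]])

```text
clock: 17.2
position: [0.5103, -0.1466, 0.0482]
tcp_rot: [-1.892, -2.507, 0.0]
force: [-1.1, 0.4, 0.4]
width: 0.0625
finger_force: 0.8
```

Emit:
jog_arm(rows=[[0.0022,-0.0077,0,0],[0.0022,-0.0077,0,0],[0.0022,-0.0077,0,0]])

```text
clock: 17.45
position: [0.5109, -0.1485, 0.0482]
tcp_rot: [-1.892, -2.508, 0.0]
force: [-1.3, 0.6, 0.2]
width: 0.0626
finger_force: 0.8
```

Emit:
jog_arm(rows=[[0.0054,-0.0192,0,0],[0.011,-0.0385,0,0],[0.0163,-0.0577,0,0],[0.0163,-0.0577,0,0],[0.0163,-0.0577,0,0],[0.0163,-0.0577,0,0]])

```text
clock: 17.95
position: [0.5151, -0.163, 0.0483]
tcp_rot: [1.893, 2.507, 0.0]
force: [-1.1, 1.8, -0.4]
width: 0.0623
finger_force: 1.0
```

```bash
python3 - <<'E'
from h import *
cap('top','top2');cap('wrist','w5')
o=arm.get_obs();print(o['clock'],o['position'],o['force'],o['torque'],o['width'],o['finger_force'])
E
```

```text
18.05 [ 0.51502275 -0.16283027  0.04831173] [-0.79593974  2.09576922 -0.49504829] [ 0.28209171  0.1692452  -0.09648827] 0.06219905291682727 1.017100140452385
```

Emit:
jog_arm(rows=[[0.0073,-0.0257,0,0],[0.0145,-0.0513,0,0],[0.0218,-0.077,0,0],[0.029,-0.1027,0,0],[0.0363,-0.1283,0,0],[0.0435,-0.154,0,0],[0.0435,-0.154,0,0],[0.0435,-0.154,0,0],[0.0435,-0.154,0,0],[0.0435,-0.154,0,0]])

```text
clock: 18.88
position: [0.5258, -0.2011, 0.0483]
tcp_rot: [-1.892, -2.508, 0.0]
force: [-2.1, 3.3, 0.1]
width: 0.0627
finger_force: 1.6
```

```bash
python3 - <<'E'
from h import *
cap('top','top3');cap('wrist','w6');cap('side','side3')
o=arm.get_obs();print(o['clock'],o['position'],o['force'],o['width'],o['finger_force'])
m=(.4640,-.2396,.0185)
for n in('w6','top3'):print(n,proj(n,m),proj(n,(.4591,-.2411,.018)))
a=cv2.imread('pics/w6.png');b=cv2.imread('pics/top3.png')
u,v=map(int,proj('w6',m));x,y=map(int,proj('top3',m));print(u,v,x,y)
v0=max(0,min(v-100,310));u0=max(0,u-60)
A=cv2.resize(a[v0:v0+110,u0:u0+110],(550,550),interpolation=cv2.INTER_CUBIC)
B=cv2.resize(b[y-27:y+28,x-12:x+13],(250,550),interpolation=cv2.INTER_CUBIC)
print(u0,v0,x-12,y-27);cv2.imwrite('pics/c6.png',np.hstack([A,B]))
E
```

```text
19.0333 [ 0.52572184 -0.2010874   0.0482736 ] [-2.17788743  2.93272965  0.19978372] 0.06224614465988228 1.819320134818554
w6 (np.float64(137.55318740034843), np.float64(300.2792754915939)) (np.float64(128.2005739322688), np.float64(299.92753184514675))
top3 (np.float64(384.22683537331557), np.float64(214.49258617010105)) (np.float64(384.85990976076505), np.float64(216.6574730386291))
137 300 384 214
77 200 372 187
```

View pics/c6.png

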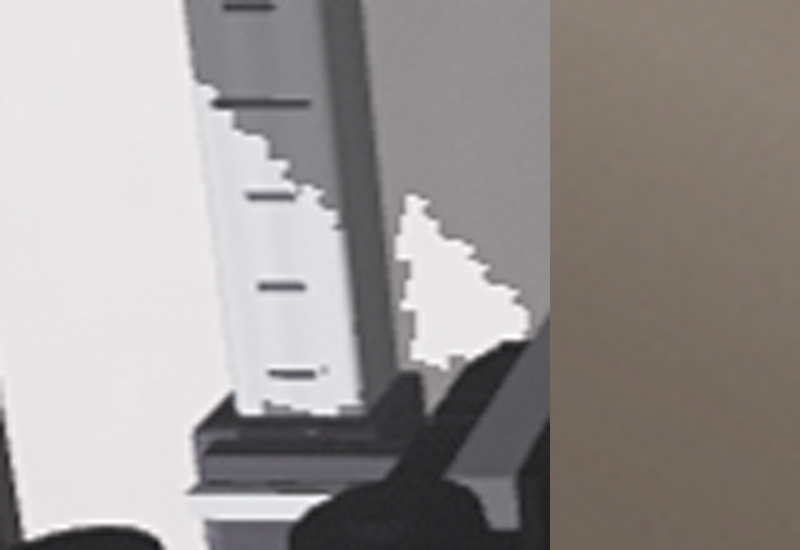

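```bash
python3 - <<'E'
from h import *
d=np.array([np.cos(np.radians(-74.25)),np.sin(np.radians(-74.25))])
from scipy.optimize import brentq
u,v=77+250/5,200+505/5
m=ray('w6',u,v,.0185);print(m)
def at(s,z):
    p=m[:2]+d*s; a,b=proj('w6',(*p,z)); return (a-77)*5,(b-200)*5
for s in(-10,-8,-6,-4,-2,0): print(s,[np.round(at(s/1000,z),0).tolist() for z in(.012,.018,.021)])
E
python3 - <<'E'
import cv2
a=cv2.imread('pics/w6.png',0)
for u in(120,125,130,135,140):print(u,a[280:308,u].tolist())
E
```

```text
[ 0.4587602  -0.24154445  0.0185    ]
-10 [[266.0, 389.0], [241.0, 416.0], [227.0, 430.0]]
-8 [[268.0, 406.0], [243.0, 434.0], [230.0, 448.0]]
-6 [[270.0, 423.0], [245.0, 451.0], [232.0, 466.0]]
-4 [[272.0, 440.0], [248.0, 468.0], [234.0, 483.0]]
-2 [[274.0, 457.0], [250.0, 485.0], [237.0, 501.0]]
0 [[277.0, 473.0], [252.0, 502.0], [239.0, 518.0]]
120 [210, 120, 53, 52, 54, 69, 92, 96, 57, 55, 49, 91, 105, 101, 98, 103, 69, 92, 122, 226, 223, 222, 223, 223, 119, 106, 113, 114]
125 [228, 231, 208, 90, 55, 62, 64, 61, 56, 53, 51, 88, 104, 100, 99, 101, 85, 84, 122, 227, 224, 223, 224, 231, 112, 95, 97, 100]
130 [133, 124, 132, 75, 53, 58, 66, 62, 54, 55, 53, 87, 103, 101, 99, 103, 77, 89, 123, 227, 224, 223, 224, 232, 111, 94, 97, 97]
135 [223, 198, 139, 75, 54, 58, 65, 63, 54, 54, 53, 86, 101, 102, 98, 100, 69, 85, 88, 228, 225, 223, 225, 235, 104, 61, 45, 37]
140 [222, 225, 235, 98, 55, 63, 78, 61, 55, 54, 54, 86, 103, 101, 99, 97, 88, 90, 89, 235, 201, 67, 36, 40, 41, 39, 41, 37]
```

Emit:
jog_arm(rows=[[0.0035,-0.012,0,0],[0.0067,-0.024,0,0],[0.0067,-0.024,0,0],[0.0067,-0.024,0,0],[0.0067,-0.024,0,0],[0.0067,-0.024,0,0]])

```text
clock: 19.53
position: [0.5275, -0.2072, 0.0483]
tcp_rot: [-1.892, -2.508, 0.0]
force: [-3.0, 3.2, 0.1]
width: 0.0626
finger_force: 1.8
```

```bash
python3 - <<'E'
from h import *
cap('wrist','w7')
o=arm.get_obs();print(o['clock'],o['position'],o['force'],o['width'],o['finger_force'])
m=np.array([.45876,-.24154,.0185])
a=cv2.imread('pics/w7.png',0);u,v=proj('w7',m);print(u,v)
for z,s in((.018,-1.5),(.021,-1.5),(.021,1.5),(.018,-8)):
  p=m[:2]+s/1000*np.array([.2714,-.9625]);print(z,s,proj('w7',(*p,z)))
for c in(-12,-8,-4,0,4):print(int(u)+c,int(v)-22,a[int(v)-22:int(v)+12,int(u)+c].tolist())
E
```

```text
19.5833 [ 0.52745918 -0.20720424  0.04830015] [-1.47376198  3.18859026  0.66259018] 0.0625147302027293 1.8660733848810196
125.5717559018803 290.1248624070237
0.018 -1.5 (np.float64(125.65409036778695), np.float64(287.0406645377452))
0.021 -1.5 (np.float64(123.0119093113858), np.float64(289.9235607688666))
0.021 1.5 (np.float64(123.73469849428324), np.float64(295.19764046918795))
0.018 -8 (np.float64(124.11968704913181), np.float64(275.6058938522545))
113 268 [229, 229, 229, 230, 231, 234, 221, 195, 192, 208, 205, 222, 222, 235, 235, 234, 234, 236, 213, 166, 224, 225, 224, 225, 224, 230, 230, 229, 229, 230, 229, 229, 230, 230]
117 268 [230, 232, 238, 197, 91, 53, 65, 91, 99, 103, 101, 101, 99, 98, 100, 104, 102, 83, 97, 91, 232, 216, 181, 106, 110, 91, 87, 87, 92, 103, 132, 126, 124, 219]
121 268 [113, 47, 45, 51, 53, 57, 62, 91, 101, 102, 102, 100, 98, 97, 99, 101, 101, 101, 90, 87, 54, 52, 51, 91, 103, 101, 99, 101, 87, 98, 101, 97, 94, 110]
125 268 [221, 221, 224, 233, 104, 57, 64, 91, 98, 101, 101, 101, 98, 98, 97, 99, 98, 98, 102, 86, 56, 52, 51, 90, 105, 102, 98, 102, 87, 99, 99, 98, 95, 110]
129 268 [221, 222, 222, 229, 148, 63, 62, 90, 99, 102, 99, 100, 98, 98, 97, 99, 83, 82, 90, 85, 56, 52, 51, 88, 102, 102, 97, 102, 88, 99, 99, 98, 95, 109]
```

Emit:
jog_arm(rows=[[0,0,0,0],[0,0,0,0],[0,0,0,0],[0,0,0,0],[0,0,0,0],[0,0,0,0],[0,0,0,0],[0,0,0,0],[0,0,0,0],[0,0,0,0],[0,0,0,0],[0,0,0,0]], fingers=1, newtons=40)

```text
clock: 20.58
position: [0.527, -0.2073, 0.0486]
tcp_rot: [-1.893, -2.506, 0.0]
force: [-8.1, 3.0, 10.6]
width: 0.0232
finger_force: 44.2
```

```bash
python3 - <<'E'
from h import *
cap('wrist','w8')
o=arm.get_obs();print(o['clock'],o['position'],o['force'],o['width'],o['finger_force'])
m=np.array([.45876,-.24154,.0185])
a=cv2.imread('pics/w8.png',0);u,v=proj('w8',m);print(u,v)
for z,s in((.018,-1.5),(.021,-1.5),(.021,1.5),(.018,-8)):
  p=m[:2]+s/1000*np.array([.2714,-.9625]);print(z,s,proj('w8',(*p,z)))
for c in(-12,-8,-4,0,4):print(int(u)+c,int(v)-22,a[int(v)-22:int(v)+16,int(u)+c].tolist())
E
```

```text
20.6333 [ 0.52699178 -0.20724341  0.04860645] [-8.4609332   3.0605127  11.79111645] 0.022731780741739625 44.18666660785675
126.87316087959394 290.0605077974021
0.018 -1.5 (np.float64(126.9536727847863), np.float64(286.98289406448123))
0.021 -1.5 (np.float64(124.33732570387465), np.float64(289.85573189237925))
0.021 1.5 (np.float64(125.05507733627468), np.float64(295.11977254439364))
0.018 -8 (np.float64(125.42981044931568), np.float64(275.5703392475403))
114 268 [230, 230, 230, 230, 230, 231, 234, 224, 201, 221, 235, 235, 235, 234, 233, 233, 233, 234, 224, 169, 224, 225, 225, 226, 226, 229, 229, 228, 230, 229, 229, 230, 229, 229, 230, 228, 229, 229]
118 268 [231, 232, 236, 209, 120, 55, 65, 93, 102, 108, 101, 101, 110, 99, 105, 103, 104, 93, 97, 125, 234, 197, 139, 151, 129, 89, 85, 111, 133, 127, 145, 165, 178, 221, 231, 231, 230, 230]
122 268 [113, 51, 49, 54, 53, 59, 64, 90, 101, 102, 101, 101, 99, 98, 98, 100, 99, 87, 93, 75, 55, 53, 61, 100, 102, 101, 98, 94, 98, 100, 99, 96, 92, 154, 234, 232, 230, 230]
126 268 [222, 223, 226, 237, 97, 56, 66, 89, 100, 102, 101, 101, 100, 99, 100, 84, 83, 83, 92, 66, 55, 54, 59, 101, 104, 100, 102, 94, 98, 99, 100, 98, 92, 155, 235, 232, 231, 231]
130 268 [221, 220, 222, 229, 146, 64, 65, 90, 100, 103, 101, 99, 99, 99, 99, 103, 66, 62, 92, 67, 55, 55, 57, 100, 103, 100, 98, 94, 98, 100, 100, 98, 94, 149, 228, 226, 225, 225]
```

```bash
python3 -c "
from workcell import arm
print(arm.finish_job())"
```

```text
the job is handed in; nothing more can be done
None
```

I handed the job in at 20.6 s with the bolt and nut in the tray compartments of their kind, the pointer within about 1 mm of the mark by my reading of the wrist image, and the cam lever pinched closed against the lug at about 44 N; no verdict came back.

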